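Set the diverter and send the big amber lump down to the wooden bowl

TASK

Sort the largest of the three amber lumps lying along the left edge of the table into the round wooden bowl with the diverter: first swing the diverter's lever fully over to the side where the bowl stands, then drop the lump into the funnel on top, so that it slides down and comes to rest in the bowl. Leave the bowl standing in its place under its spout and the lever set to that side.

Things in the scene. Friction and masses are not known exactly. Their poses are not given: they have to be found in the camera images.
- sorter: Fixed diverter stand: plywood cheeks, aluminium funnel on top, a spout out of each end. Origin on the table under its middle, z up; its +y (roughly away from the robot) points to one spout, -y to the other. Funnel mouth centred over the origin, rim 195 mm up, 90 mm (x) by 96 mm (y). Spouts reach 135 mm out, 90 mm high. Lever outside the cheek on the -x side.
- lever (a joint): Lever angle, rad: 0 upright, stops at +-0.65. + leans to the stand's +y and sends parts to the +y spout, - to -y. Steel bar 9 mm wide with a black ball knob, 26 mm across. Pivot along the stand's x, 125 mm up; bar at stand x = -74 mm; knob centre at (-74, 100 sin(angle), 125 + 100 cos(angle)) mm in the stand's frame. Starts near upright, moves with about 1.5 N at the knob, stays where left.
- big_lump_center (a point): Centre of the largest amber lump, a rough dark brown stone 28 mm wide along its own x, 36 mm long along its own y, 17 mm high, about 17 g, lying on the table in a row with two much smaller lumps (13 x 25 x 7 and 14 x 21 x 5 mm). The point lies half-way up, 8.5 mm above the table; z up.
- wood_bowl: Loose round dark wooden bowl, 91 mm across, 40 mm high, standing on the table under one of the two spouts, 100 mm from the stand's origin along its +y or -y (differs from start to start; a square light wooden tray stands under the other). Origin at the centre of its underside, z up.

How it is judged:
By the outcome, as a careful person would: the job done as asked, in the order asked, and still so for the second after the job is handed in, with the robot touching nothing.
It also fails if it takes over 51 s, if anything falls off the work surface, if the arm or the gripper's body presses on something with over 40 N, if the wrist force passes 120 N, or if a joint passes its speed limit or range.

ROBOT

A 6-joint arm with a two-finger parallel gripper is mounted at the origin on a cart in front of the work surface, level with it; the furniture and walls round the work are solid. World frame = base frame: x ahead of the robot, y to its left, z up, the work surface at z = 0. Lengths are in m, angles in degrees, forces in N, time in s.
With the tool pointing down it reaches from about 0.375 to 0.75 m from the base axis. Payload 9 kg.
Tool frame: the origin (TCP) lies where the fingers leave the gripper's body, on its centre line; the fingertips stand 73 mm ahead of it and the grasp point (between the pads) lies 54 mm ahead of it (robot.tip_reach is the distance from the TCP to the fingertips, in m); z points along the fingers, y is the line along which they close (so a half turn about z gives the same grasp; the last joint's range is limited). The gripper opens to 85 mm and grips with 20 to 120 N. Pads are 22 mm wide; open, the fingers measure 114 mm over their backs; the gripper's body (76 mm by 85 mm) begins 54 mm behind the grasp point. The pads swing forward as they close: fully open they stand 13 mm farther back than shut.
Start: joints at [-76.988, 5.964, 5.575, 89.605, 0, 77.527], TCP at [0.258, -0.542, 0.304] pointing down, gripper open.
Joint ranges: [-171.21, 171.21], [-48.23, 106.86], [-62.78, 66.21], [-105.2, 120.99], [-86.42, 89.51], [-180, 180]. Speed limits (degrees/s): [127.2, 127.2, 147.25, 180, 180, 180].

INTERFACE

Orientations are given as [roll, pitch, yaw] about the fixed x, y, z axes, in that order (R = Rz(yaw) Ry(pitch) Rx(roll)).
In Python, from plant import robot gives the robot as it stands. Calls block until the motion is done:
- robot.move_pose(position, orientation): joint-space move of the TCP to a pose.
- robot.line_to(position, vel=0.15, rotation=None, guard=None): straight line of the TCP; rotation=None keeps the orientation; vel is the mean speed in m/s. With guard (N) it stops when the force on the tool has changed by that much, and returns True; else False.
- robot.goto_joints(angles): joint-space move.
- robot.set_gripper(opening): finger opening in m; the grip force is fixed at half the most; returns when the fingers have stopped.
- robot.pause(seconds).
- robot.ik(position, orientation): joint angles nearest the present ones, or None.
- robot.observe(): the state.
- robot.grab_frame(name): name is "side" or "top" or "wrist"; returns the picture (384x512x3 uint8, blue, green, red); there is no depth.
- robot.get_calibration(name): a dict with "vertical_fov" (degrees; the focal length in pixels is half the picture's height over the tangent of half this angle, whatever the lens; pixels are square), "cx", "cy" (the principal point, pixels), "k1" (the pictures are not rectified: a ray, as slopes to the right and down, at radius r is drawn at 1 + k1 r^2 times it, then the intrinsics apply), "rvec" (rotation vector, rad) and "tvec" (3), from world to camera coordinates, as OpenCV has them. Camera axes: x right, y down, z forward; pixel columns grow to the right and rows downward; lengths in m; the calibration is good to about 2 mm. A picture is of the moment at which its call begins: read the wrist's pose just before it. get_calibration takes no time and is no camera call; for the wrist camera it gives the pose at the moment of the call.
A pose or a line that the arm cannot do raises robot.IKError and nothing moves.
- robot.job_done(): hands the job in; it is judged then, once.
The state is a dict: "time": time; "q": joint angles; "qvel": joint speeds; "joint_torque": joint torques, N m; "tool_pos": TCP position; "tcp_rot": TCP orientation; "ft_force": force on the tool from outside, world axes, zero at the start; "torque": the same for the moment, N m; "gripper_width": finger opening in m; "gripper_force": force on a finger pad.
Only numpy, scipy, OpenCV 4.12 (cv2) and the standard library are available. Lean on these libraries where they do the work, as an engineer would, in place of code of your own. Each camera call takes 0.05 s, during which the arm holds its last target. There are 200 camera calls.

## Working session

There is one attempt and no reset: what is moved stays moved. The work goes in short steps, each a Python script; the robot and the scene stay as the last script left them, time stands still between calls to the robot, and variables do not carry over. Pictures are saved under pics/ and viewed, at most 10 in all, crops included, and the job is handed in when it is done.

```bash
mkdir -p pics
cat > h.py <<'E'
import numpy as np, cv2
from plant import robot
def calib(n):
    c=robot.get_calibration(n); f=192/np.tan(np.radians(c["vertical_fov"])/2)
    R=cv2.Rodrigues(np.array(c["rvec"],float))[0]; t=np.array(c["tvec"],float).ravel()
    return c,f,R,t
def ray(C,u,v):
    c,f,R,t=C; d=np.array([(u-c["cx"])/f,(v-c["cy"])/f]); s=d.copy()
    for _ in range(30): s=d/(1+c["k1"]*(s@s))
    return -R.T@t, R.T@np.array([s[0],s[1],1.])
def onplane(C,u,v,z):
    o,d=ray(C,u,v); return o+d*(z-o[2])/d[2]
def proj(C,p):
    c,f,R,t=C; q=R@np.array(p,float)+t; s=q[:2]/q[2]; s=s*(1+c["k1"]*(s@s))
    return s*f+[c["cx"],c["cy"]]
def two(C1,p1,C2,p2):
    o1,d1=ray(C1,*p1);o2,d2=ray(C2,*p2)
    a=np.linalg.lstsq(np.c_[d1,-d2],o2-o1,rcond=None)[0]
    A=o1+a[0]*d1;B=o2+a[1]*d2; return (A+B)/2,np.linalg.norm(A-B)
E
python3 - <<'E'
from h import *
for n in("top","side"):
    cv2.imwrite(f"pics/{n}0.png",robot.grab_frame(n)); C=calib(n); print(n,C[0]["vertical_fov"],C[0]["k1"],-C[2].T@C[3])
print(robot.observe()["time"])
E
```

```text
top 46.160305956223084 -0.07952643813019147 [0.47787276 0.02948236 1.03831865]
side 52.6078112790092 -0.05182799220143772 [0.20978061 0.76516715 0.4216867 ]
0.1
```

View pics/top0.png

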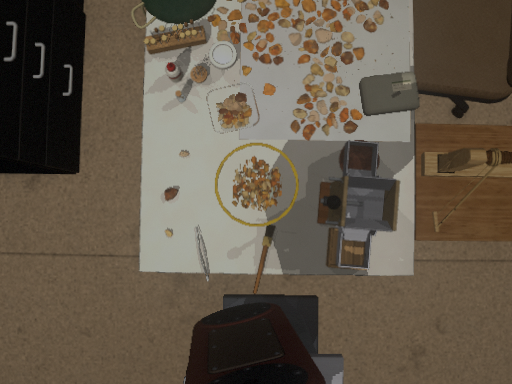

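View pics/side0.png

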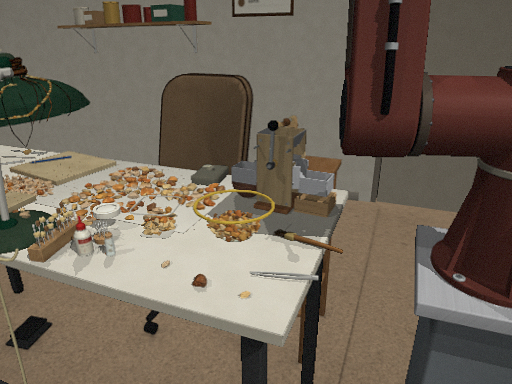

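The top view shows the lump near (171,193), small lumps at (184,153) and (169,232), the stand around (370,204), the knob near (333,202), and spouts at (360,158) and (354,248). I'll enlarge the stand and measure.

Run:
```python
from h import *
im=cv2.imread("pics/top0.png"); C=calib("top")
a=cv2.resize(im[130:280,310:410],None,fx=4,fy=4,interpolation=cv2.INTER_CUBIC)
b=cv2.resize(im[170:215,150:195],(380,380),interpolation=cv2.INTER_CUBIC)
cv2.imwrite("pics/z1.png",np.hstack([a,np.pad(b,((0,220),(0,0),(0,0)))]))
S=cv2.imread("pics/side0.png")
# lump
hsv=cv2.cvtColor(im,cv2.COLOR_BGR2HSV); m=np.zeros(im.shape[:2],np.uint8)
m[170:215,155:192]=((hsv[170:215,155:192,2]<150)|(hsv[170:215,155:192,1]>80))*255
k=max(cv2.findContours(m,0,1)[0],key=cv2.contourArea)
P=np.array([onplane(C,*p[0],0.008)[:2] for p in k],np.float32)
print(cv2.minAreaRect(P),P.mean(0))
for n,p in dict(knob=(333,202)).items(): print(n,onplane(C,*p,.225))
print("spouts",onplane(C,360,158,.09),onplane(C,354,248,.09))
```

```text
((0.5198202729225159, 0.2421092689037323), (0.03441954404115677, 0.03477344661951065), 1.2886615991592407) [0.5220133  0.24394684]
knob [ 0.4999871  -0.09545926  0.225     ]
spouts [ 0.59773459 -0.17273389  0.09      ] [ 0.40748408 -0.16169663  0.09      ]
```

View pics/z1.png

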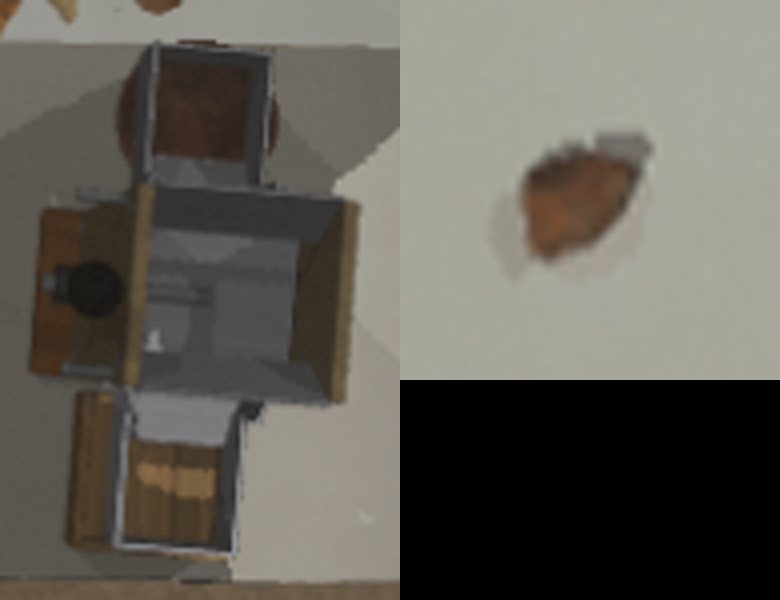

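The bowl (round, dark) stands under the upper spout, which is the stand's +y (world +x). The funnel corners at rim height are crop pixels (150,183), (358,202), (345,402) and (125,385), and the knob is at (95,288). I'll work out the stand frame and check it against the knob.

```bash
cat >> h.py <<'E'
def rpy_down(ax_y):  # tool z down, tool y along angle ax_y (deg) in world
    # R=Rz(yaw)Rx(180): tool y -> -(Rz(yaw) yhat)
    w=(ax_y+90)  # Rz(yaw)*(-y) has heading yaw-90
    return [180,0,(w+180)%360-180]
E
python3 - <<'E'
from h import *
C=calib("top"); px=lambda u,v:(310+u/4,130+v/4)
K=np.array([onplane(C,*px(*p),.195)[:2] for p in [(150,183),(358,202),(345,402),(125,385)]])
o=K.mean(0); yv=(K[0]+K[1]-K[2]-K[3])/2; xv=(K[1]+K[2]-K[0]-K[3])/2
print("o",o,"len y,x",np.linalg.norm(yv),np.linalg.norm(xv))
print("yaw of +y",np.degrees(np.arctan2(yv[1],yv[0])),"from x",np.degrees(np.arctan2(xv[1],xv[0]))+90)
th=np.arctan2(yv[1],yv[0]); Y=np.array([np.cos(th),np.sin(th)]);X=np.array([Y[1],-Y[0]])
k=onplane(C,*px(95,288),.225)[:2]; print("knob",k,(k-o)@X,(k-o)@Y)
# spout lip corners z=.09
for p in [(155,45),(270,53),(118,543),(232,552)]:
    q=onplane(C,*px(*p),.09)[:2]; print("spout",(q-o)@X,(q-o)@Y)
q=onplane(C,*px(200,115),.04)[:2]; print("bowl",(q-o)@X,(q-o)@Y)
E
```

```text
o [ 0.49961122 -0.1721816 ] len y,x 0.09491918658849738 0.10161124045297257
yaw of +y -4.967217506657045 from x -3.92490721595334
knob [ 0.50000756 -0.09681864] -0.07511423561431718 -0.006130502033480655
spout -0.03506387442779204 0.1308556900543374
spout 0.02641303575665986 0.13307336443088433
spout -0.029230029798893588 -0.13282939106108643
spout 0.031243792699153648 -0.13164072518951786
bowl 0.002282939729609597 0.10334877303597262
```

```bash
cat >> h.py <<'E'
O=np.array([.4996,-.1722]); TH=np.radians(-4.2)
SY=np.array([np.cos(TH),np.sin(TH)]); SX=np.array([SY[1],-SY[0]])
def st(x,y,z): return list(O+x*SX+y*SY)+[z]
E
python3 - <<'E'
from h import *
rp=rpy_down(-4.2)
A=robot.ik(st(-.078,-.058,.40),rp); rp2=rpy_down(175.8); B=robot.ik(st(-.078,-.058,.40),rp2); print(A,B)
q=np.array(robot.observe()["q"])
if B is not None and (A is None or abs(B[5]-q[5])<abs(A[5]-q[5])): rp=rp2
robot.line_to([.258,-.542,.40],vel=.25)
robot.set_gripper(0)
robot.move_pose(st(-.078,-.058,.40),rp)
robot.line_to(st(-.078,-.058,.265),vel=.2)
print(robot.line_to(st(-.078,.05,.260),vel=.06,guard=7))
s=robot.observe(); p=np.array(s["tool_pos"]); print(s["time"],(p[:2]-O)@SX,(p[:2]-O)@SY,p[2],s["ft_force"])
cv2.imwrite("pics/t1.png",robot.grab_frame("side")[100:230,200:380])
E
```

```text
[-27.88664618 -16.21451999  -5.24656199 100.96795799   0.
  66.31335382] [ -27.88664618  -16.21451999   -5.24656199  100.96795799    0.
 -113.68664618]
True
4.7333 -0.07798578249318039 -0.03184163606310114 0.2642963469461772 [0.71001973 0.64919251 1.41396787]
```

Run:
```python
from h import *
for i in range(4):
    g=robot.line_to(st(-.078,.05,.258),vel=.04,guard=14)
    s=robot.observe(); p=np.array(s["tool_pos"]); y=(p[:2]-O)@SY; print(g,s["time"],y,p[2],s["ft_force"])
    if y>.028: break
im=robot.grab_frame("side"); cv2.imwrite("pics/t1.png",cv2.resize(im[90:230,200:380],None,fx=3,fy=3))
```

```text
True 6.3417 0.03535602275080672 0.2580718542097629 [-4.42910148  0.70147654  5.20811958]
```

View pics/t1.png

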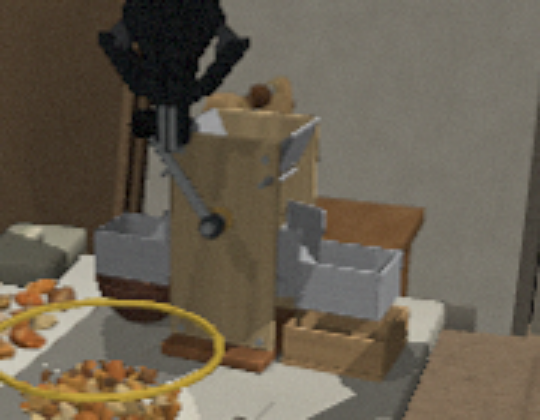

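The lever leans fully toward the bowl (left), knob at about (150,125) in the crop, and contact was at the expected stop position. Next I'll retreat, check the knob from the top, and look at the lump with the wrist camera.

Run:
```python
from h import *
robot.line_to(st(-.078,.015,.265),vel=.1); robot.line_to(st(-.078,-.01,.40),vel=.25)
robot.set_gripper(.06)
rp=rpy_down(0); robot.move_pose([.47,.24,.30],rp)
W=calib("wrist"); w=robot.grab_frame("wrist"); np.save("w.npy",np.array([0])); cv2.imwrite("pics/w1.png",w)
import pickle; pickle.dump(W,open("W.pkl","wb"))
t=robot.grab_frame("top"); C=calib("top")
m=np.zeros(t.shape[:2],np.uint8); m[165:215,322:345]=(t[165:215,322:345].max(2)<45)*255
k=max(cv2.findContours(m,0,1)[0],key=cv2.contourArea); M=cv2.moments(k); u,v=M["m10"]/M["m00"],M["m01"]/M["m00"]
q=onplane(C,u,v,.2046)[:2]; print("knob",u,v,cv2.contourArea(k),(q-O)@SX,(q-O)@SY,robot.observe()["time"])
cv2.imwrite("pics/t2.png",t)
print(proj(W,[.521,.243,.0085]))
```

```text
knob 334.55777777777774 168.43333333333334 75.0 -0.07574871137011514 0.057964116621598435 9.475
[303.52800602 157.46906852]
```

View pics/w1.png

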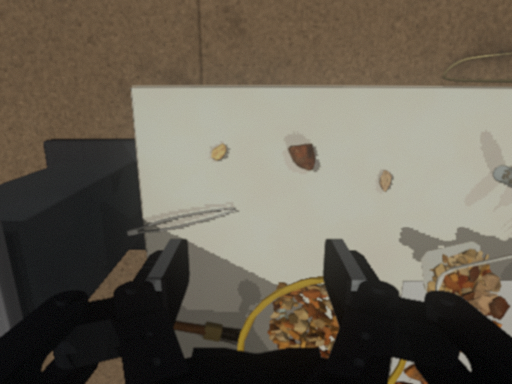

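The knob is at y=58 mm (the stop is at 60.5), so the lever is fully over. The wrist view shows the lump at (303,156), as predicted.

Run:
```python
from h import *
import pickle; W=pickle.load(open("W.pkl","rb")); C=calib("top")
out=[]
for n,im,Cc,(x0,y0,x1,y1) in (("w",cv2.imread("pics/w1.png"),W,(280,130,330,180)),("t",cv2.imread("pics/t2.png"),C,(155,178,188,210))):
    hsv=cv2.cvtColor(im,cv2.COLOR_BGR2HSV); m=np.zeros(im.shape[:2],np.uint8)
    s=hsv[y0:y1,x0:x1]; m[y0:y1,x0:x1]=((s[...,1]>70)|(s[...,2]<90))*255
    k=max(cv2.findContours(m,0,1)[0],key=cv2.contourArea)
    ys,xs=np.nonzero(cv2.drawContours(m*0,[k],-1,1,-1))
    P=np.array([onplane(Cc,*p,.0085)[:2] for p in zip(xs,ys)])
    ev,V=np.linalg.eigh(np.cov(P.T)); 
    print(n,len(P),P.mean(0),"4sigma",4*np.sqrt(ev),"long axis deg",np.degrees(np.arctan2(V[1,1],V[0,1])))
    r=cv2.minAreaRect(P.astype(np.float32));print(r)
    c=im[y0:y1,x0:x1].copy(); c[:,:]=c; out+=[cv2.resize(c,(390,390),interpolation=0)]
cv2.imwrite("pics/z2.png",np.hstack(out))
```

```text
w 490 [0.52035784 0.24492822] 4sigma [0.02360476 0.03190688] long axis deg 136.78150917743645
((0.5192865133285522, 0.24296484887599945), (0.02617180161178112, 0.027319863438606262), 7.142723560333252)
t 117 [0.5201672  0.24498768] 4sigma [0.02418998 0.03371738] long axis deg 130.0070721337436
((0.5208842754364014, 0.2454899251461029), (0.02294454351067543, 0.032572634518146515), 45.85287094116211)
```

View pics/z2.png

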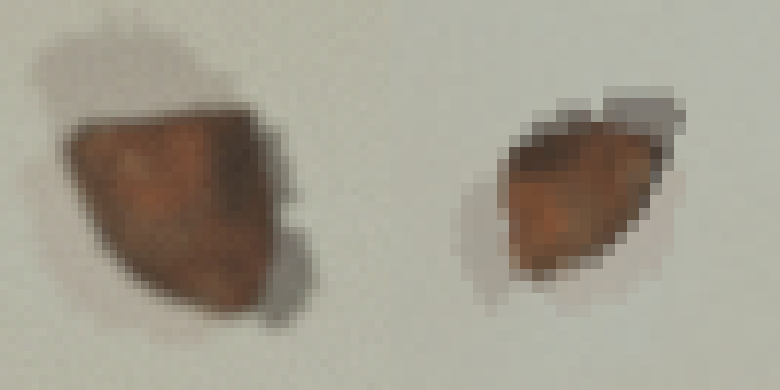

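Run:
```python
from h import *
p=[.5205,.2447]; q=np.array(robot.observe()["q"])
rp=min((rpy_down(a) for a in (45,225)),key=lambda r:abs(robot.ik(p+[.2],r)[5]-q[5]))
print(robot.tip_reach,rp,robot.ik(p+[.2],rp))
robot.set_gripper(.055)
robot.move_pose(p+[.16],rp)
print(robot.line_to(p+[.0765],vel=.08,guard=10))
robot.set_gripper(0)
s=robot.observe(); print(s["time"],s["gripper_width"],s["gripper_force"],s["tool_pos"])
robot.line_to(p+[.20],vel=.12)
s=robot.observe(); print(s["time"],s["gripper_width"],s["gripper_force"])
cv2.imwrite("pics/w2.png",robot.grab_frame("wrist"))
```

```text
0.0726 [180, 0, 135] [12.15696871  1.98871267 -9.36856425 78.64272308  0.         57.15696871]
False
12.0917 0.021420398489031524 54.347865748663935 [0.52069054 0.24457941 0.07735861]
13.275 0.022092780000539887 54.036903683590936
```

View pics/w2.png

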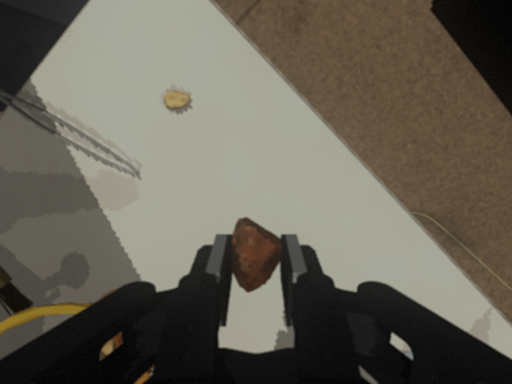

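The lump is held between the pads at (255,255). Carrying it to the funnel.

Run:
```python
from h import *
q=np.array(robot.observe()["q"]); p=[.5205,.2447]
robot.line_to(p+[.38],vel=.25)
hi=st(0,0,.38)
rp=min((rpy_down(a) for a in (-4.2,175.8)),key=lambda r:abs(robot.ik(hi,r)[5]-q[5]))
robot.move_pose(hi,rp)
robot.line_to(st(0,0,.273),vel=.12); robot.pause(.3)
s=robot.observe(); print(s["time"],s["gripper_width"],s["tool_pos"],s["ft_force"])
robot.set_gripper(.05); robot.pause(.5)
robot.line_to(hi,vel=.2)
robot.move_pose([.40,.15,.40],rp); robot.pause(.5)
t=robot.grab_frame("top"); S=robot.grab_frame("side")
a=cv2.resize(t[130:280,310:410],None,fx=4,fy=4,interpolation=cv2.INTER_CUBIC)
b=cv2.resize(S[100:230,215:345],(390,390)); cv2.imwrite("pics/z3.png",np.hstack([a,np.pad(b,((0,210),(0,0),(0,0)))]))
print(robot.observe()["time"])
```

```text
17.075 0.021895886982734973 [ 0.49974347 -0.17231294  0.2733943 ] [-0.45162047  0.62835052 -0.6350111 ]
20.5167
```

View pics/z3.png

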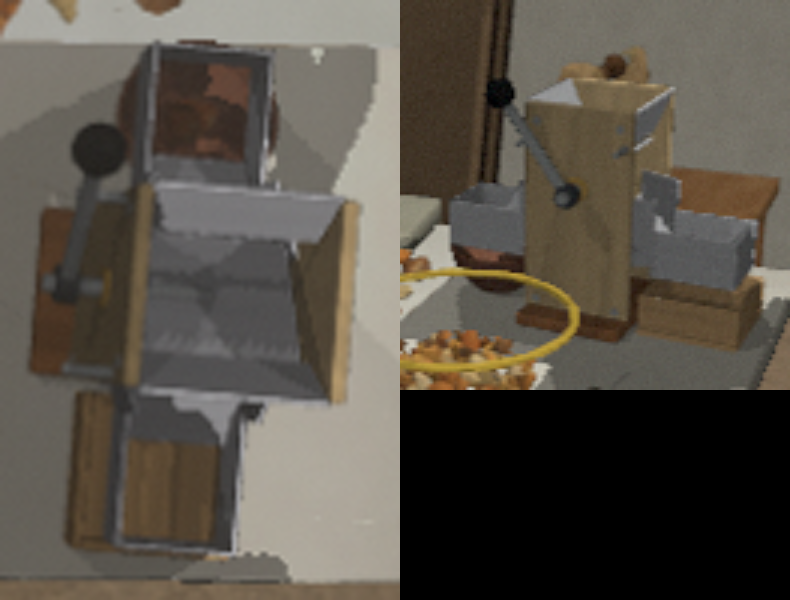

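The funnel and tray look empty, and the lever is set toward the bowl. There is a darker blob in the bowl near (185,120). I'll confirm it with the wrist camera.

Run:
```python
from h import *
rp=rpy_down(0); q=robot.observe()["q"]
robot.move_pose([.57,-.185,.37],rp); robot.pause(.2)
W=calib("wrist"); w=robot.grab_frame("wrist"); u,v=proj(W,st(0,.1,.02)); print(u,v,robot.observe()["time"])
x,y=int(np.clip(u-70,0,372)),int(np.clip(v-70,0,244))
cv2.imwrite("pics/w3.png",cv2.resize(w[y:y+140,x:x+140],None,fx=4,fy=4,interpolation=cv2.INTER_CUBIC))
```

```text
280.0479706028924 148.43178999648853 22.175
```

View pics/w3.png

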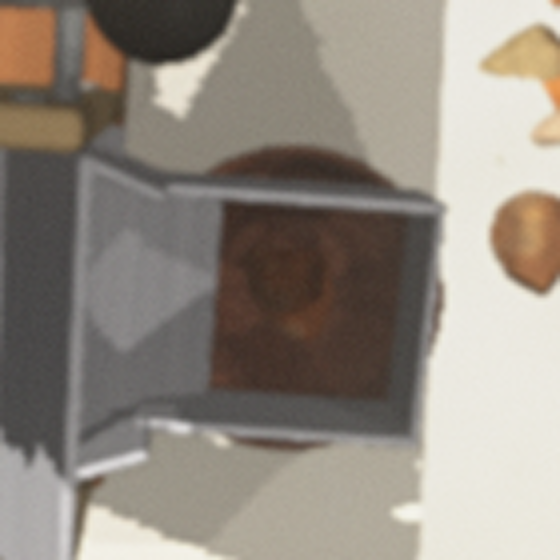

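A facetted lump seems to lie in the bowl near (290,285). I'll use the last view on a contrast-stretched before/after, and move the arm clear.

Run:
```python
from h import *
a=cv2.imread("pics/w3.png")[190:410,190:420]
robot.move_pose([.42,.15,.40],rpy_down(0)); robot.pause(.3)
t0=cv2.imread("pics/top0.png")[140:174,340:380]; t1=robot.grab_frame("top")[140:174,340:380]
f=lambda x:cv2.resize(np.clip(x.astype(float)*2.4-20,0,255).astype(np.uint8),(260,260),interpolation=cv2.INTER_CUBIC)
cv2.imwrite("pics/z4.png",np.hstack([f(a),f(t0),f(t1)])); print(robot.observe()["time"])
```

```text
23.9
```

View pics/z4.png

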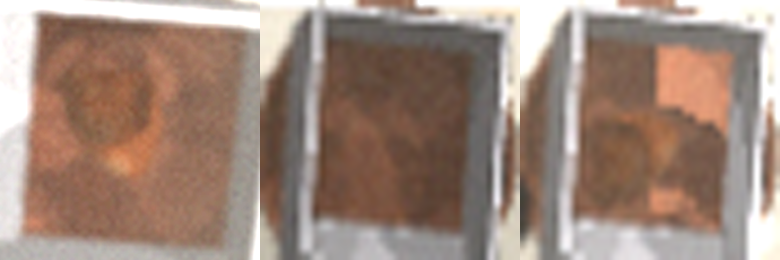

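The lump shows in the bowl, near (110,105) in the left panel and (620,150) in the right one. The "before" panel in the middle is empty. Handing in.

```bash
python3 -c "
from plant import robot
print(robot.job_done())"
```

```text
the job is handed in; nothing more can be done
None
```

I swung the lever fully to the bowl's side, then dropped the largest lump into the funnel; the last pictures show it resting in the bowl, still under its spout. I handed the job in at about 24 s.

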